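# Count along the rack and file the headphone driver

### The arm

A 6-joint arm with a two-finger parallel gripper is mounted at the origin on the work surface. World frame = base frame: x ahead of the robot, y to its left, z up, the work surface at z = 0. Lengths are in m, angles in rad, forces in N, time in s.
With the tool pointing down it reaches from about 0.4 to 0.825 m from the base axis. Payload 7 kg.
Tool frame: the origin (TCP) lies midway between the tips of the shut fingers; the grasp point (between the pads) lies arm.hold_point_z behind it (arm.hold_point_z is the distance from the TCP to the grasp point, in m); z points along the fingers, y is the line along which they close (so a half turn about z gives the same grasp; the last joint's range is limited). The gripper opens to 88 mm and grips with 3 to 60 N. Pads are 19 mm wide; open, the fingers measure 130 mm over their backs; the gripper's body (78 mm by 193 mm) begins 47 mm behind the grasp point.
Start: joints at [-1.044, 0.359, 0.012, 0, -1.224, -0.288], TCP at [0.16, -0.656, 0.227] pointing down, gripper open.
Joint ranges: [-3.07, 3.07], [-1.43, 2.12], [-1.02, 1.25], [-3.03, 1.67], [-3.05, -0], [-3.03, 3.03]. Speed limits (rad/s): [2.39, 2.39, 3.01, 3.14, 3.14, 3.14].

### API

Orientations are given as [roll, pitch, yaw] about the fixed x, y, z axes, in that order (R = Rz(yaw) Ry(pitch) Rx(roll)).
In Python, from station import arm gives the robot as it stands.
- The arm moves only by the shell command python3 -m crank 'ROWS' [OPENING] [FORCE]. ROWS is JSON, a list that holds one entry, the list of rows, each a list of 4 numbers: the shift along the tool's x, y, z in units of 25 mm (1.0 is 25 mm), then the turn about the tool's z in units of 5 degrees (1.0 is 5 degrees). A call has 1 to 12 rows; each row is the pose to reach, as a shift and turn from the pose commanded when the call began, along the tool's axes at that moment; what a row does not reach only later rows make up. A row lasts 1/8 s, in which the tool goes at most 62.5 mm and 10.7 degrees, less where a joint would pass 70% of its speed; a pose out of reach is approached as far as the arm can. A call with a gripper value outside its range is refused whole. OPENING is the closure, from 0 (fully open) to 1 (shut), set as the call begins (- or left out, the last holds). The fingers move at their own pace and stop on an object; FORCE is the grip in N (left out, the last holds). Time passes only in rows, so rows that repeat a pose let the fingers close. It gives the time, the measured TCP pose, the force, the opening and the grip force at its end, in the units of the state.
- arm.get_state(): the state, without advancing time (a new reading comes with each control period).
- arm.grab_frame(name): name is "side" or "top"; returns (picture, depth): 400x640x3 uint8, red, green, blue; 400x640 float32, m along the optical axis (not along the pixel's ray), 0 where there is no reading.
- arm.get_calibration(name): a dict with "mtx" (3x3 intrinsics, pixels), "R" (3x3) and "t" (3): a world point X has camera coordinates R X + t. Camera axes: x right, y down, z forward; pixel columns grow to the right and rows downward; lengths in m; the calibration is good to about 2 mm. A picture is of the moment at which its call begins. get_calibration takes no time and is no camera call.
- arm.job_done(): hands the job in; it is judged then, once.
Trained networks look in the newest picture that a camera, given by its name, has taken for a name from the list of things; names that differ only in an ending like _2 or _b are one class to them, and where a whole thing is asked for, a point or a joint stands for the part that bears it (a point fixed in the world has none). Each returns a list of dicts, best first, with "score" (0 to 1); they miss things now and then, are a little off and sometimes report something else, mostly with a low value. They report only what shows in the picture. A call takes as long as a camera call. They do not tell look-alikes from the thing itself.
- arm.recognise(thing, camera): "extent" ([left, top, width, height] in pixels, round what is visible of it).
- arm.trace(thing, camera): "mask" (400x640 bool, what is visible of it) and "extent" ([left, top, width, height] in pixels, round what is visible of it).
The state is a dict: "t": time; "q": joint angles; "qd": joint speeds; "joint_efforts": joint torques, N m; "eef_pos": TCP position; "ee_rot": TCP orientation; "force": force on the tool from outside, world axes, zero at the start; "moment": the same for the moment, N m; "width": finger opening in m; "gripper_force": force on a finger pad.
Only numpy, scipy, OpenCV 4.12 (cv2) and the standard library are available. Lean on these libraries where they do the work, as an engineer would, in place of code of your own. Each camera call takes 0.05 s, during which the arm holds its last target. There are 200 camera calls.

### The job

At the headphone bench, with the gripper's fingertip press the yellow rail of the sorting rack down lightly at the first gap from the rack's red end (filled gaps count too), and keeping it pressed run the fingertip along the rail past the second gap to the third, never pressing the rail down to its stop. Then push the white headphone driver across the bench into that third gap, fully home against the back wall. Push it only: do not lift it or tip it over, and leave everything else where it stands.

Things in the scene. Friction and masses are not known exactly. Their poses are not given: they have to be found in the camera images.
- rack: White sorting rack fixed to the bench: six gaps side by side along its y at 56 mm pitch, each 50 mm wide between 6 mm dividers 30 mm tall, no floor. Gap mouths (rounded noses) at rack x = -21 mm face the robot; back wall face at x = +30 mm, 32 mm tall. Origin on the bench at mid width; x points from mouths to back wall, y left along the row, z up. Place and yaw vary.
- rail (a joint): The sprung yellow touch rail behind the back wall: 0 when up, grows as it is pressed straight down, stop at 0.014 m. It starts to give at about 1.5 N and stiffens by 0.5 N per mm; pressing about 5 mm is plenty, less than 1 mm does not count.
- rail_mid (a point): Middle of the top face of the yellow rail (336 mm long along rack y, 26 mm wide, its top 56 mm above the bench when up, at rack x = +54 mm, y = 0). Black marks across it stand over the dividers. It goes down with the rail.
- red_end: Red end block of the rack, 90 x 30 x 34 mm (its middle 26 mm along rack x from its origin), at one end of the row (rack y = +187 or -187 mm); which end varies. Counting starts at this end. Origin on the bench.
- white_end: White end block, same size, at the other end of the row. Origin on the bench.
- driver: The white headphone driver (white rim, grey face, gold dome), a loose round puck 42 mm in diameter and 26 mm tall, 50 to 85 g, standing flat on the open bench in front of the rack's mouths. Origin at the centre of its underside.
- black_driver: A loose black driver of the same size, already in one of the two end gaps; leave it. Origin at the centre of its underside.
- blue_driver: A loose blue driver of the same size, already in the other end gap; leave it. Origin at the centre of its underside.
- adapter: Gold plug adapter, 64 mm long, 14 mm thick, lying loose beyond one end of the row, in front; leave it.
- tin: Small jar with a steel cap, 40 mm in diameter, 45 mm tall, standing loose beyond the other end, in front; leave it.
- screwdriver: Screwdriver lying at the left of the bench; leave it.
- gap_a (a point): Point on the bench in the first gap from the LEFT (rack y = +140 mm, rack x = +9 mm), where the centre of a driver stands when fully home against the back wall.
- gap_b (a point): Point on the bench in the second gap from the LEFT (rack y = +84 mm, rack x = +9 mm), where the centre of a driver stands when fully home against the back wall.
- gap_c (a point): Point on the bench in the third gap from the LEFT (rack y = +28 mm, rack x = +9 mm), where the centre of a driver stands when fully home against the back wall.
- gap_d (a point): Point on the bench in the fourth gap from the LEFT (rack y = -28 mm, rack x = +9 mm), where the centre of a driver stands when fully home against the back wall.
- gap_e (a point): Point on the bench in the fifth gap from the LEFT (rack y = -84 mm, rack x = +9 mm), where the centre of a driver stands when fully home against the back wall.
- gap_f (a point): Point on the bench in the sixth gap from the LEFT (rack y = -140 mm, rack x = +9 mm), where the centre of a driver stands when fully home against the back wall.
Things that resemble listed ones, but are neither listed nor needed, are in the scene too. Leave any orange or turquoise look-alike of the driver alone.

How it is judged:
By the outcome, as a careful person would: the job done as asked, in the order asked, and still so for the second after the job is handed in, with the robot touching nothing.
It also fails if it takes over 67 s, if anything falls off the work surface, if the arm or the gripper's body presses on something with over 40 N, if the wrist force passes 120 N, or if a joint passes its speed limit or range.

## Working session

There is one attempt and no reset: what is moved stays moved. The work goes in short steps, Python scripts to look and compute and a shell command to move; the robot and the scene stay as the last step left them, time stands still between calls to the robot, and variables do not carry over. Pictures are saved under pics/ and viewed, at most 10 in all, crops included, and the job is handed in when it is done.

```bash
mkdir -p pics; ls
python3 - <<'E'
from station import arm
import cv2,numpy as np
s=arm.get_state(); print({k:np.round(v,3) for k,v in s.items()}, arm.hold_point_z)
for n in("top","side"):
    p,d=arm.grab_frame(n); cv2.imwrite(f"pics/{n}0.png",p[:,:,::-1]); np.save(f"pics/{n}0.npy",d)
    for t in("rack","rail","red_end","white_end","driver","black_driver","blue_driver"):
        print(n,t,[(round(r["score"],2),r["extent"]) for r in arm.recognise(t,n)][:4])
    c=arm.get_calibration(n);print(c)
E
```

```text
pics
{'t': np.float64(0.0), 'q': array([-1.044,  0.359,  0.011, -0.   , -1.224, -0.288]), 'qd': array([-0.   , -0.001, -0.002, -0.   , -0.   , -0.   ]), 'joint_efforts': array([-0.0000e+00, -5.8271e+01,  2.9305e+01,  6.9970e+00,  7.0000e-03,
       -0.0000e+00]), 'eef_pos': array([ 0.16 , -0.655,  0.226]), 'ee_rot': array([ 3.14 , -0.   , -2.903]), 'force': array([-0.232,  0.076, -0.132]), 'moment': array([ 0.016, -0.019, -0.049]), 'gripper_force': np.float64(0.0), 'width': np.float64(0.088)} 0.0188
top rack [(0.95, [260.7, 110.5, 152.9, 51.7]), (0.26, [388.2, 136.2, 20.1, 24.3])]
top rail [(0.73, [263.7, 110.9, 148.3, 20.9])]
top red_end []
top white_end [(0.86, [246.7, 112.6, 21.2, 41.1])]
top driver [(0.63, [266.0, 202.7, 16.6, 22.4]), (0.62, [303.6, 209.5, 13.9, 15.3]), (0.57, [283.3, 172.0, 18.7, 17.2])]
top black_driver [(0.7, [387.5, 135.5, 19.2, 24.6])]
top blue_driver [(0.67, [273.0, 136.1, 14.0, 17.6])]
{'mtx': array([[402.15047677,   0.        , 314.68146928],
       [  0.        , 402.15047677, 195.51327791],
       [  0.        ,   0.        ,   1.        ]]), 'R': array
[... 317 characters left out ...]
55.7, 29.4, 21.2])]
side white_end [(0.91, [223.2, 199.0, 33.2, 34.9])]
side driver [(0.82, [330.9, 220.5, 20.7, 20.0]), (0.8, [289.4, 212.6, 22.2, 21.2]), (0.69, [299.7, 235.7, 21.7, 24.2]), (0.33, [252.4, 204.5, 14.0, 18.7])]
side black_driver [(0.72, [338.4, 170.0, 20.3, 12.9])]
side blue_driver [(0.74, [250.9, 206.2, 18.7, 18.0])]
{'mtx': array([[430.39412796,   0.        , 323.08515419],
       [  0.        , 430.39412796, 195.80525395],
       [  0.        ,   0.        ,   1.        ]]), 'R': array([[-0.69220525, -0.72165104,  0.00846523],
       [-0.37182827,  0.34655439, -0.86118743],
       [ 0.61854315, -0.59926607, -0.50821703]]), 't': array([0.41711582, 0.22032985, 0.7061689 ])}
```

Run:
```python
import cv2
p=cv2.imread("pics/top0.png")[90:240,220:440]
cv2.imwrite("pics/topc.png",cv2.resize(p,(792,540),interpolation=cv2.INTER_CUBIC))
p=cv2.imread("pics/side0.png")[130:280,210:410]
cv2.imwrite("pics/sidec.png",cv2.resize(p,(800,600),interpolation=cv2.INTER_CUBIC))
```

```text
(no output)
```

View pics/topc.png

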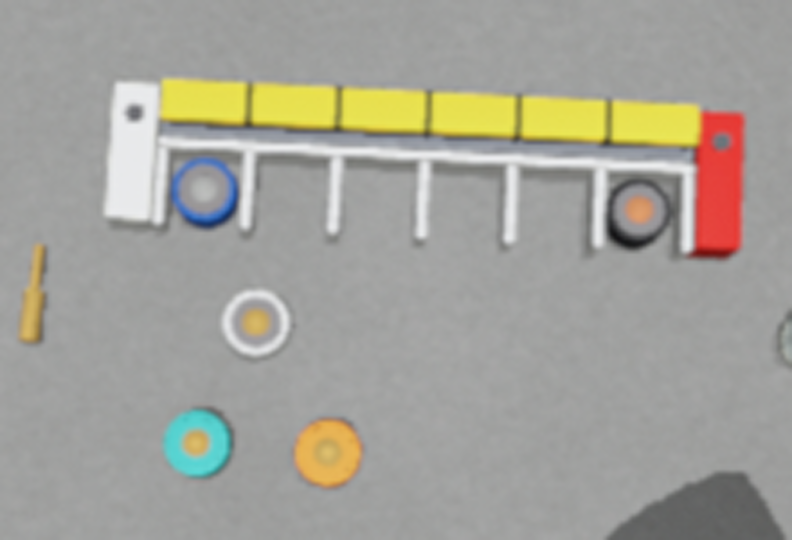

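View pics/sidec.png

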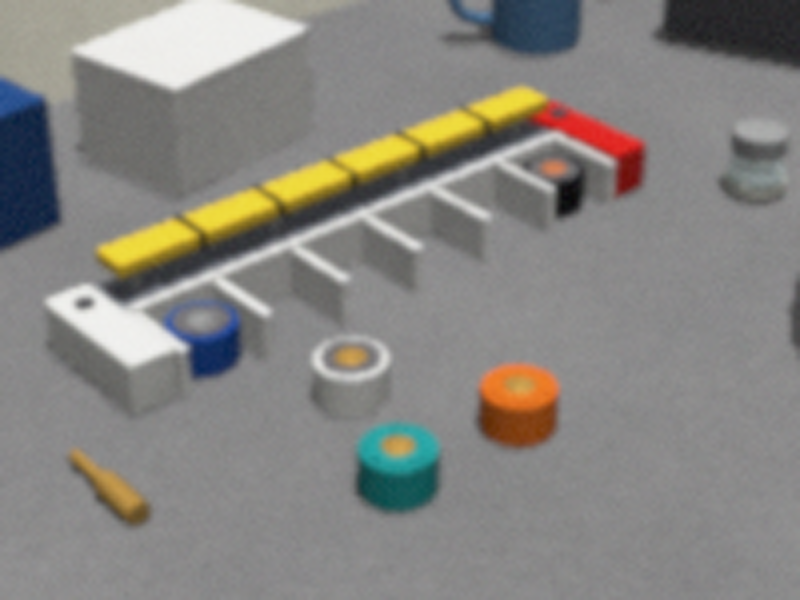

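```bash
cat > h.py <<'E'
from station import arm
import numpy as np,cv2
def ray(n,uv,z):
    c=arm.get_calibration(n);uv=np.atleast_2d(uv).astype(float)
    d=np.c_[uv,np.ones(len(uv))]@np.linalg.inv(c["mtx"]).T@c["R"]; o=-c["R"].T@c["t"]
    return (o+d*((z-o[2])/d[:,2])[:,None])[:,:2]
def driver(n,near=None):
    for r in arm.trace("driver",n):
        v,u=np.nonzero(r["mask"]); w=ray(n,np.c_[u,v],.026)
        print(n,"drv",round(r["score"],2),np.round(w.mean(0),4),"span",np.round(np.ptp(w,axis=0),3),"px",u.mean().round(1),v.mean().round(1))
E
python3 - <<'E'
from h import *
for n in("top","side"):
    p=cv2.imread(f"pics/{n}0.png"); h=cv2.cvtColor(p,cv2.COLOR_BGR2HSV)
    m=cv2.inRange(h,(24,120,120),(36,255,255)); 
    k,l,st,_=cv2.connectedComponentsWithStats(cv2.morphologyEx(m,cv2.MORPH_CLOSE,np.ones((3,3))))
    i=1+st[1:,4].argmax(); v,u=np.nonzero(l==i)
    w=ray(n,np.c_[u,v],.056); (cx,cy),wh,a=cv2.minAreaRect((w*1000).astype(np.float32))
    print(n,"rail",cx,cy,wh,a, np.polyfit(w[:,1],w[:,0],1))
    d=np.load(f"pics/{n}0.npy"); c=arm.get_calibration(n)
    X=(np.c_[u,v,np.ones(len(u))]@np.linalg.inv(c["mtx"]).T*d[v,u][:,None]-c["t"])@c["R"]
    print("depth z med",np.median(X,axis=0))
    m=cv2.inRange(h,(0,150,90),(6,255,255)); v,u=np.nonzero(m); print("red",ray(n,np.c_[u,v],.034).mean(0),len(u))
    arm.grab_frame(n); driver(n)
E
```

```text
top rail 660.4407958984375 39.68144226074219 (332.52685546875, 27.216251373291016) 88.23067474365234 [0.03103373 0.65913816]
depth z med [0.66032042 0.04079583 0.05546742]
red [0.48305081 0.09667171] 828
top drv 0.7 [0.4487 0.0975] span [0.041 0.039] px 310.8 215.7
top drv 0.58 [0.4532 0.1803] span [0.041 0.041] px 274.2 212.9
top drv 0.51 [0.5291 0.1452] span [0.042 0.044] px 290.8 180.1
side rail 658.5579833984375 41.0184326171875 (337.0182189941406, 34.536128997802734) 88.35343933105469 [0.02706442 0.65824743]
depth z med [0.65728437 0.06753992 0.05737233]
red [0.36401046 0.291846  ] 998
side drv 0.85 [0.4389 0.1092] span [0.06  0.061] px 339.7 230.7
side drv 0.72 [0.5186 0.1557] span [0.068 0.063] px 297.8 223.5
side drv 0.67 [0.4419 0.1912] span [0.062 0.061] px 309.7 246.4
side drv 0.64 [0.6502 0.0418] span [0.174 0.408] px 296.4 184.9
side drv 0.46 [0.6043 0.1871] span [0.076 0.056] px 261.8 213.1
side drv 0.27 [0.3262 0.3938] span [0.096 0.142] px 262.2 335.2
```

```bash
cat > go.py <<'E'
import sys
from h import *
# usage: go.py x y z yawdeg  -> shift units along tool axes
s=arm.get_state(); P=s["eef_pos"]; y=s["ee_rot"][2]
x,yy,z,yaw=map(float,sys.argv[1:5])
from scipy.spatial.transform import Rotation as R
M=R.from_euler("xyz",s["ee_rot"]).as_matrix()
print("pose",np.round(P,4),np.round(np.degrees(s["ee_rot"]),2),"F",np.round(s["force"],2),"t",s["t"],"w",round(s["width"],4))
print("shift",np.round(M.T@(np.array([x,yy,z])-P)/.025,2),"turn",round(-((yaw-np.degrees(y)+180)%360-180)/5,2))
E
python3 go.py 0.6557 -0.0995 0.15 -181.77
python3 - <<'E'
from h import *
d=np.load("pics/top0.npy");c=arm.get_calibration("top")
v,u=np.mgrid[:400,:640];X=(np.c_[u.ravel(),v.ravel(),np.ones(u.size)]@np.linalg.inv(c["mtx"]).T*d.ravel()[:,None]-c["t"])@c["R"]
X=X[(d.ravel()>0)&(X[:,2]>.062)&(X[:,2]<.4)]
for y in np.arange(-.4,.45,.05):
    k=X[abs(X[:,1]-y)<.025]
    if len(k):print(round(y,2),"x",np.round(np.percentile(k[:,0],[1,99]),3),"z",np.round(k[:,2].max(),3))
E
```

```text
pose [ 0.1596 -0.6558  0.2266] [-180.     -0.   -166.32] F [-0.75 -0.22 -0.63] t 1.0 w 0.0873
shift [-24.54  16.93   3.06] turn 3.09
-0.4 x [0.555 0.928] z 0.082
-0.35 x [0.684 0.739] z 0.081
-0.3 x [0.774 0.844] z 0.089
-0.25 x [0.778 0.847] z 0.088
-0.05 x [0.223 0.895] z 0.399
-0.0 x [0.195 0.891] z 0.4
0.05 x [0.168 0.883] z 0.4
0.1 x [0.139 0.877] z 0.326
0.15 x [0.124 0.926] z 0.243
0.2 x [0.799 0.927] z 0.094
0.25 x [0.794 0.924] z 0.094
0.3 x [0.789 0.919] z 0.094
0.35 x [0.596 0.914] z 0.185
0.4 x [0.564 0.682] z 0.222
```

```bash
python3 -m crank '[[[-2,1.4,0,0.25],[-4,2.8,0,0.5],[-6.2,4.3,0.2,0.8],[-8.4,5.8,0.4,1.1],[-10.6,7.3,0.6,1.4],[-12.8,8.8,0.8,1.7],[-15,10.3,1,2],[-17.2,11.9,1.2,2.3],[-19.4,13.4,1.4,2.6],[-21.6,14.9,1.6,2.8],[-23.5,16.2,1.8,3],[-24.54,16.93,2,3.09]]]' 1 20; python3 go.py 0.6557 -0.0995 0.07 -181.77
```

```text
t: 2.5
eef_pos: [0.6568, -0.098, 0.1769]
ee_rot: [-3.142, 0.001, 3.111]
force: [1.4, -0.3, -0.0]
width: 0.0004
gripper_force: 0.0
pose [ 0.6568 -0.098   0.1769] [-1.8000e+02  6.0000e-02  1.7823e+02] F [ 1.4  -0.33 -0.02] t 2.5 w 0.0004
shift [ 0.05 -0.06  4.28] turn -0.0
```

```bash
python3 -m crank '[[[0,0,1,0],[0.05,-0.05,2,0],[0.05,-0.05,3,0],[0.05,-0.05,3.8,0],[0.05,-0.05,4.3,0],[0.05,-0.05,4.3,0],[0.05,-0.05,4.3,0]]]'
python3 - <<'E'
from h import *
for n in("top","side"):
    p,d=arm.grab_frame(n); cv2.imwrite(f"pics/{n}1.png",p[:,:,::-1])
p=cv2.imread("pics/side1.png")[60:260,200:440]
cv2.imwrite("pics/side1c.png",cv2.resize(p,(720,600),interpolation=cv2.INTER_CUBIC))
E
python3 go.py 0.6557 -0.0995 0.051 -181.77
```

```text
t: 3.38
eef_pos: [0.6547, -0.101, 0.07]
ee_rot: [-3.142, 0.001, 3.111]
force: [0.0, -0.0, -0.4]
width: 0.0004
gripper_force: 0.0
pose [ 0.6547 -0.1009  0.0702] [1.7999e+02 9.0000e-02 1.7824e+02] F [0.28 0.12 0.09] t 3.475 w 0.0006
shift [-0.04  0.06  0.77] turn 0.0
```

View pics/side1c.png

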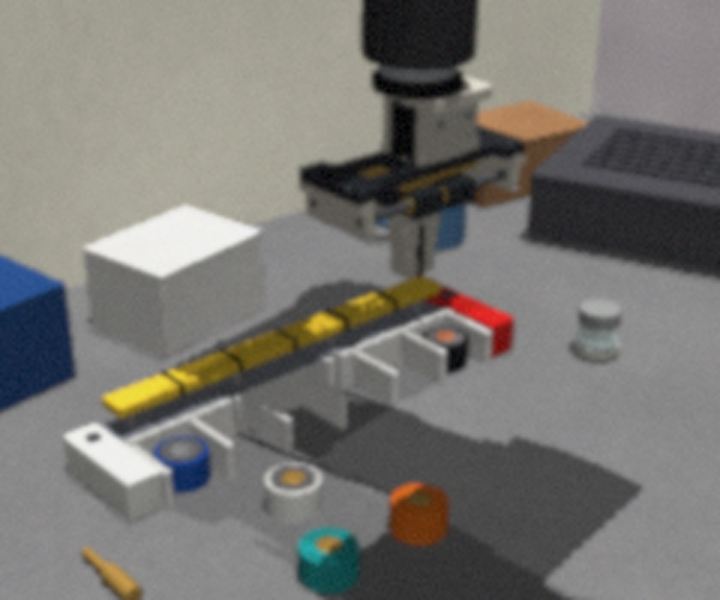

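```bash
python3 -m crank '[[[-0.02,0.03,0.3,0],[-0.02,0.03,0.5,0],[-0.02,0.03,0.6,0],[-0.02,0.03,0.7,0],[-0.02,0.03,0.76,0],[-0.02,0.03,0.76,0],[-0.02,0.03,0.76,0],[-0.02,0.03,0.76,0]]]';  python3 go.py 0.6591 0.0125 0.0505 -181.77
```

```text
t: 4.47
eef_pos: [0.6546, -0.1001, 0.0502]
ee_rot: [3.142, 0.0, 3.111]
force: [-2.1, 2.4, 5.6]
width: 0.0007
gripper_force: 2.3
pose [ 0.6546 -0.1001  0.0502] [180.     0.   178.23] F [-2.06  2.39  5.63] t 4.475 w 0.0007
shift [-0.04  4.51 -0.01] turn 0.0
```

```bash
python3 -m crank '[[[0,0.4,0,0],[0,0.8,0,0],[0,1.2,0,0],[0,1.6,0,0],[0,2,0,0],[0,2.4,0,0],[0,2.8,0,0],[0,3.2,0,0],[0,3.6,0,0],[-0.03,4,0,0],[-0.03,4.3,0,0],[-0.03,4.5,0,0]]]';  python3 -m crank '[[[0,0,0,0],[0,0,0,0]]]'; python3 go.py 0.6591 0.0125 0.0505 -181.77
```

```text
t: 5.98
eef_pos: [0.6589, 0.0127, 0.0501]
ee_rot: [3.142, -0.0, 3.111]
force: [-0.4, -3.5, 3.8]
width: 0.0004
gripper_force: 2.3
t: 6.22
eef_pos: [0.6589, 0.0131, 0.0501]
ee_rot: [3.14, 0.0, 3.111]
force: [-1.2, 3.6, 5.0]
width: 0.0007
gripper_force: 2.3
pose [0.6589 0.0131 0.0501] [1.7993e+02 2.0000e-02 1.7823e+02] F [-1.19  3.6   5.02] t 6.225 w 0.0007
shift [-0.01 -0.02 -0.02] turn 0.0
```

```bash
python3 -m crank '[[[0,0,-0.5,0],[0,0,-1.5,0],[0,0,-2.8,0],[0,0,-3,0],[0,0,-3,0]]]'; python3 go.py 0.5242 0.1849 0.10 -82.9
```

```text
t: 6.85
eef_pos: [0.6586, 0.0121, 0.1254]
ee_rot: [3.141, 0.0, 3.11]
force: [-0.5, 0.1, -0.1]
width: 0.0003
gripper_force: 0.0
pose [0.6586 0.0121 0.1254] [1.7998e+02 1.0000e-02 1.7820e+02] F [-0.47  0.12 -0.06] t 6.85 w 0.0003
shift [5.59 6.74 1.02] turn -19.78
```

```bash
python3 -m crank '[[[0.5,0.6,0,-2],[1.1,1.3,0,-4],[1.7,2,0,-6],[2.3,2.7,0,-8],[2.9,3.4,0,-10],[3.5,4.1,0,-12],[4,4.8,0,-14],[4.5,5.5,0,-16],[5,6.1,0.3,-18],[5.6,6.7,0.6,-19.78],[5.6,6.75,1,-19.78],[5.6,6.75,1,-19.78]]]' 0.77; python3 -m crank '[[[0,0,0,0],[0,0,0,0]]]'
python3 - <<'E'
from h import *
for n in("top","side"):
    p,d=arm.grab_frame(n); cv2.imwrite(f"pics/{n}2.png",p[:,:,::-1]); driver(n)
E
python3 go.py 0.5242 0.1849 0.010 -82.9
```

```text
t: 8.35
eef_pos: [0.5235, 0.1845, 0.0987]
ee_rot: [3.139, -0.001, -1.449]
force: [-0.6, -0.8, 0.2]
width: 0.0202
gripper_force: 0.0
t: 8.6
eef_pos: [0.5245, 0.1849, 0.1003]
ee_rot: [-3.141, 0.0, -1.448]
force: [0.7, 0.7, -0.1]
width: 0.0201
gripper_force: 0.0
top drv 0.75 [0.6508 0.0188] span [0.109 0.315] px 347.1 129.2
top drv 0.66 [0.4484 0.0981] span [0.036 0.034] px 310.5 215.9
top drv 0.58 [0.5295 0.1419] span [0.042 0.035] px 292.2 179.9
top drv 0.46 [0.4375 0.1771] span [0.005 0.016] px 275.4 219.9
side drv 0.67 [0.4427 0.1901] span [0.061 0.057] px 309.8 246.0
side drv 0.6 [0.4372 0.1102] span [0.065 0.064] px 340.0 231.2
side drv 0.55 [0.5179 0.1561] span [0.065 0.065] px 297.9 223.7
pose [0.5243 0.1851 0.1003] [-1.7998e+02  1.0000e-02 -8.2900e+01] F [ 1.   -1.2  -0.64] t 8.8 w 0.0206
shift [0.01 0.01 3.61] turn -0.0
```

```bash
python3 -m crank '[[[0,0,1,0],[0,0,2,0],[0,0,2.8,0],[0,0,3.3,0],[0,0,3.6,0],[0,0,3.6,0]]]'
python3 - <<'E'
from h import *
p,d=arm.grab_frame("side"); p=np.ascontiguousarray(p[100:270,210:410,::-1])
cv2.imwrite("pics/side3c.png",cv2.resize(p,(700,595),interpolation=cv2.INTER_CUBIC))
E
```

```text
t: 9.55
eef_pos: [0.5241, 0.1852, 0.01]
ee_rot: [3.141, -0.0, -1.446]
force: [0.3, -0.7, 0.8]
width: 0.0202
gripper_force: 0.0
```

View pics/side3c.png

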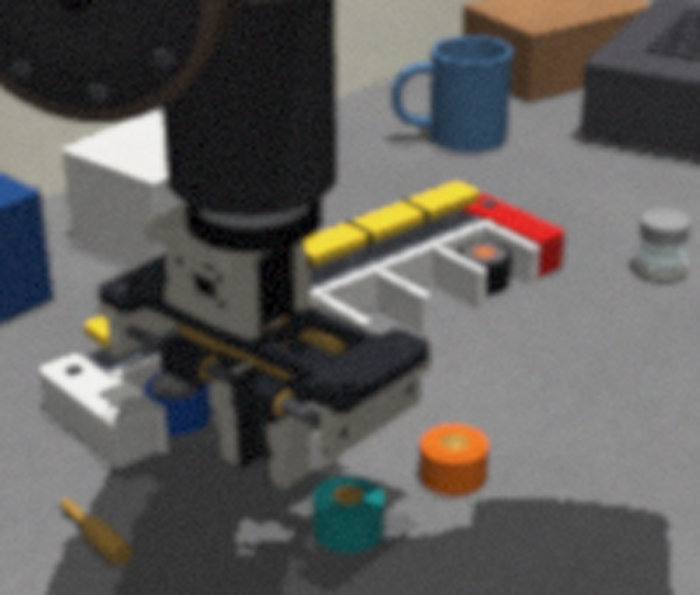

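```bash
python3 -m crank '[[[0.25,0,0,0],[0.5,0,0,0],[0.7,0,0,0],[1,0,0,0],[1.3,0,0,0],[1.6,0,0,0],[1.9,0,0,0],[2.2,0,0,0],[2.5,0,0,0],[2.8,0,0,0],[2.9,0,0,0],[3,0,0,0]]]'
python3 - <<'E'
from h import *
for n in("top","side"):
    p,d=arm.grab_frame(n); cv2.imwrite(f"pics/{n}4.png",p[:,:,::-1]); driver(n)
E
python3 go.py 0.5401 0.0439 0.010 -82.9
```

```text
t: 11.1
eef_pos: [0.5334, 0.1106, 0.0101]
ee_rot: [3.142, -0.0, -1.446]
force: [0.0, 1.2, 0.9]
width: 0.02
gripper_force: 0.4
top drv 0.86 [0.4529 0.1789] span [0.039 0.039] px 274.8 213.1
side drv 0.87 [0.4382 0.1099] span [0.06  0.063] px 339.7 230.9
side drv 0.75 [0.443  0.1914] span [0.061 0.057] px 309.2 246.2
side drv 0.52 [0.5102 0.0886] span [0.044 0.058] px 323.2 213.4
pose [0.5333 0.1107 0.01  ] [ 1.7998e+02 -1.0000e-02 -8.2870e+01] F [-0.35  0.73 -0.89] t 11.3 w 0.0201
shift [2.69 0.06 0.  ] turn 0.01
```

```bash
python3 -m crank '[[[0.25,0,0,0],[0.5,0,0,0],[0.75,0,0,0],[1,0,0,0],[1.3,0,0,0],[1.6,0,0,0],[1.9,0,0,0],[2.2,0,0,0],[2.4,0,0,0],[2.5,0,0,0],[2.6,0,0,0],[2.65,0,0,0]]]'; python3 -m crank '[[[-0.3,0,0,0],[-0.7,0,0,0],[-1,0,-0.5,0],[-1.2,0,-1.5,0],[-1.2,0,-2.5,0],[-1.2,0,-3.6,0],[-3,0,-3.6,0],[-5,0,-3.6,0],[-5,0,-3.6,0]]]';python3 - <<'E'
from h import *
for n in("top","side"):
    p,d=arm.grab_frame(n); cv2.imwrite(f"pics/{n}5.png",p[:,:,::-1]); driver(n)
p=cv2.imread("pics/side5.png")[100:270,210:410]
cv2.imwrite("pics/side5c.png",cv2.resize(p,(700,595),interpolation=cv2.INTER_CUBIC))
E
```

```text
t: 12.8
eef_pos: [0.5417, 0.045, 0.0101]
ee_rot: [3.142, -0.0, -1.446]
force: [-0.1, -0.2, -0.1]
width: 0.02
gripper_force: 0.1
t: 13.92
eef_pos: [0.5262, 0.1725, 0.1014]
ee_rot: [-3.14, 0.001, -1.442]
force: [0.1, 0.3, -0.6]
width: 0.0203
gripper_force: 0.0
top drv 0.8 [0.4495 0.098 ] span [0.039 0.039] px 310.6 215.4
top drv 0.72 [0.5427 0.0174] span [0.04  0.039] px 347.0 175.3
top drv 0.48 [0.4378 0.1762] span [0.007 0.016] px 275.7 219.8
top drv 0.46 [0.3305 0.3741] span [0.073 0.11 ] px 185.6 265.9
side drv 0.83 [0.439  0.1097] span [0.063 0.063] px 339.5 230.7
side drv 0.73 [0.5319 0.0286] span [0.059 0.062] px 335.3 200.2
side drv 0.59 [0.443  0.1918] span [0.062 0.06 ] px 309.1 246.3
side drv 0.25 [0.6307 0.2327] span [0.13  0.055] px 237.9 216.1
```

View pics/side5c.png

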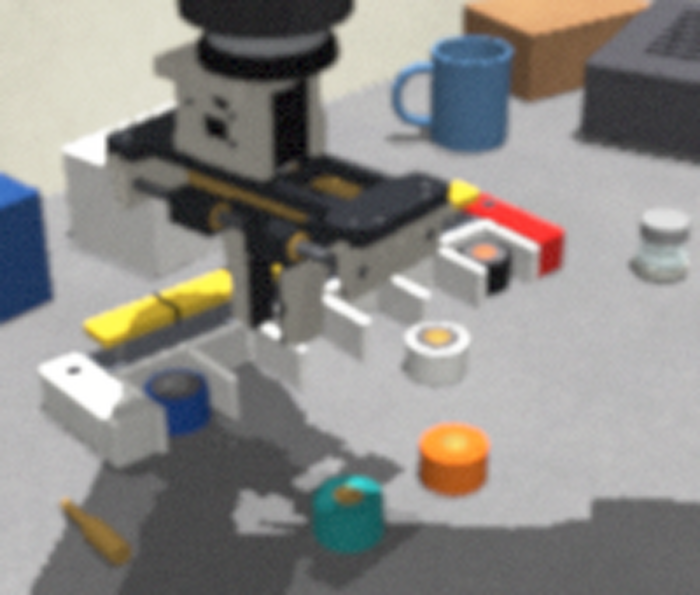

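```bash
python3 go.py 0.5021 0.0174 0.10 -181.77
```

```text
pose [0.526  0.1688 0.1005] [-180.      0.    -82.87] F [ 0.64 -0.24  0.64] t 14.125 w 0.0204
shift [5.89 1.7  0.02] turn 19.78
```

```bash
python3 -m crank '[[[0.6,0.2,0,2],[1.2,0.4,0,4],[1.8,0.6,0,6],[2.4,0.8,0,8],[3,1,0,10],[3.6,1.2,0,12],[4.2,1.3,0,14],[4.8,1.5,0,16],[5.4,1.6,0,18],[5.89,1.7,0,19.78],[5.89,1.7,0,19.78],[5.89,1.7,0,19.78]]]'; python3 -m crank '[[[0,0,0,0],[0,0,0,0]]]'; python3 go.py 0.5021 0.0174 0.010 -181.77
```

```text
t: 15.62
eef_pos: [0.5023, 0.0175, 0.1002]
ee_rot: [3.141, 0.0, 3.113]
force: [-0.2, -0.3, -0.2]
width: 0.02
gripper_force: 0.0
t: 15.88
eef_pos: [0.5023, 0.018, 0.1001]
ee_rot: [3.142, 0.0, 3.112]
force: [0.3, 0.3, -0.5]
width: 0.0202
gripper_force: 0.0
pose [0.5023 0.018  0.1001] [180.     0.   178.31] F [ 0.32  0.26 -0.46] t 15.875 w 0.0202
shift [ 0.01 -0.02  3.6 ] turn 0.02
```

```bash
python3 -m crank '[[[0,-0.02,1,0],[0,-0.02,2,0],[0,-0.02,2.8,0],[0,-0.02,3.3,0],[0,-0.02,3.6,0],[0,-0.02,3.6,0]]]';  python3 -m crank '[[[-0.25,0,0,0],[-0.5,0,0,0],[-0.75,0,0,0],[-1,0,0,0],[-1.25,0,0,0],[-1.5,0,0,0],[-1.8,0,0,0],[-2.1,0,0,0],[-2.4,0,0,0],[-2.6,0,0,0],[-2.7,0,0,0],[-2.7,0,0,0]]]'; python3 -m crank '[[[0.2,0,0,0],[0.5,0,0,0],[0.8,0,0,0],[0.8,0,0,0],[0.8,0,0,0],[0.8,0,0,0]]]' 1
python3 - <<'E'
from h import *
for n in("top","side"):
    p,d=arm.grab_frame(n); cv2.imwrite(f"pics/{n}6.png",p[:,:,::-1]); driver(n)
p=cv2.imread("pics/side6.png")[130:260,250:400]
cv2.imwrite("pics/side6c.png",cv2.resize(p,(690,598),interpolation=cv2.INTER_CUBIC))
E
python3 go.py 0.606 0.0422 0.010 -181.77
```

```text
t: 16.62
eef_pos: [0.5022, 0.0172, 0.0099]
ee_rot: [-3.141, -0.0, 3.111]
force: [-0.0, 0.0, 0.1]
width: 0.0202
gripper_force: 0.0
t: 18.12
eef_pos: [0.5698, 0.0151, 0.0101]
ee_rot: [3.142, 0.0, 3.111]
force: [0.3, -0.7, -0.4]
width: 0.0202
gripper_force: 0.0
t: 18.88
eef_pos: [0.55, 0.0158, 0.0102]
ee_rot: [3.141, 0.0, 3.111]
force: [0.2, -0.1, 0.0]
width: 0.0005
gripper_force: 0.0
top drv 0.61 [0.4504 0.0976] span [0.036 0.036] px 310.8 215.0
side drv 0.89 [0.4373 0.1109] span [0.062 0.062] px 339.7 231.3
side drv 0.87 [0.4416 0.192 ] span [0.061 0.059] px 309.5 246.6
side drv 0.41 [0.5752 0.0314] span [0.047 0.053] px 321.6 193.8
pose [0.5498 0.0157 0.01  ] [-1.8000e+02 -1.0000e-02  1.7823e+02] F [-0.34 -0.19 -0.67] t 19.075 w 0.0002
shift [-2.22  1.13  0.  ] turn -0.0
```

View pics/side6c.png

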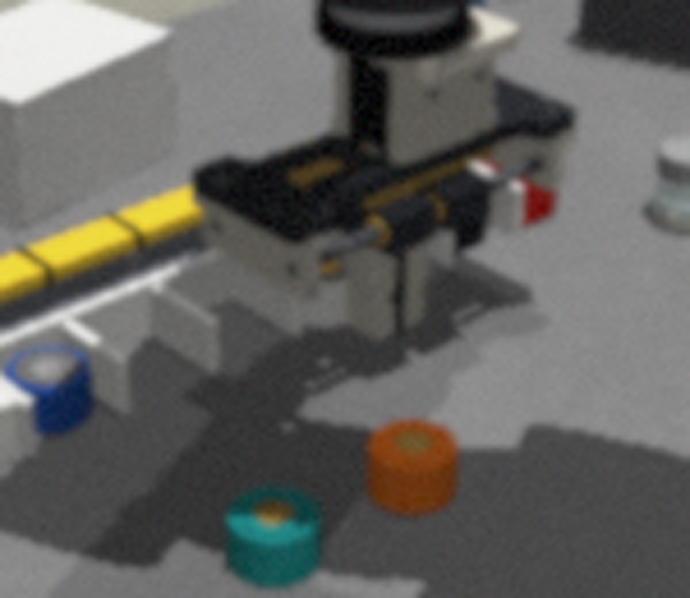

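```bash
python3 -m crank '[[[0,0,0,-2],[0,0,0,-4],[0,0,0,-6],[0,0,0,-8],[0,0,0,-10],[0,0,0,-12],[0,0,0,-14],[0,0,0,-16],[0,0,0,-18],[0,0,0,-18],[0,0,0,-18]]]'; python3 -m crank '[[[0,-0.2,0,0],[0,-0.4,0,0],[0,-0.6,0,0],[0,-0.75,0,0],[0,-0.85,0,0],[0,-0.85,0,0]]]'; python3 -m crank '[[[0,-0.05,0,0],[0,-0.05,0,0]]]';python3 -m crank '[[[0,-0.05,0,0],[0,-0.05,0,0]]]'
```

```text
t: 20.45
eef_pos: [0.5497, 0.0157, 0.01]
ee_rot: [3.142, -0.0, -1.606]
force: [0.2, 0.6, 0.1]
width: 0.0004
gripper_force: 0.0
t: 21.2
eef_pos: [0.5712, 0.0151, 0.0101]
ee_rot: [-3.141, 0.0, -1.602]
force: [-0.8, -0.1, -0.3]
width: 0.0003
gripper_force: 0.0
t: 21.45
eef_pos: [0.5722, 0.0151, 0.0101]
ee_rot: [-3.142, 0.0, -1.602]
force: [0.3, -0.3, -0.0]
width: 0.0
gripper_force: 0.0
t: 21.7
eef_pos: [0.5735, 0.015, 0.0101]
ee_rot: [-3.142, -0.0, -1.602]
force: [-0.6, 0.8, -0.2]
width: 0.0005
gripper_force: 0.0
```

```bash
for i in 1 2 3 4; do python3 -m crank '[[[0,-0.06,0,0],[0,-0.06,0,0]]]' | grep -E "eef|force: \["; done
```

```text
eef_pos: [0.5751, 0.015, 0.0101]
force: [0.1, 0.7, 0.2]
eef_pos: [0.5766, 0.0149, 0.0101]
force: [0.4, -0.1, -0.2]
eef_pos: [0.5781, 0.0149, 0.0101]
force: [0.1, -0.5, -0.3]
eef_pos: [0.579, 0.0147, 0.01]
force: [-2.6, 0.1, 2.0]
```

```bash
for i in 1 2; do python3 -m crank '[[[0,-0.05,0,0],[0,-0.05,0,0]]]' | grep -E "eef|force: \["; done; python3 -m crank '[[[0,0.3,0,0],[0,0.8,0,0],[0,1.3,0,0],[0,1.6,-1,0],[0,1.6,-3,0],[0,1.6,-5,0],[0,3.5,-6,0],[0,5,-6,0],[0,5,-6,0]]]'
python3 - <<'E'
from h import *
for n in("top","side"):
    p,d=arm.grab_frame(n); cv2.imwrite(f"pics/{n}7.png",p[:,:,::-1]); driver(n)
a=cv2.resize(cv2.imread("pics/side7.png")[130:270,210:410],(800,560),interpolation=cv2.INTER_CUBIC)
b=cv2.resize(cv2.imread("pics/top7.png")[90:240,220:440],(792,540),interpolation=cv2.INTER_CUBIC)
cv2.imwrite("pics/side7c.png",a);cv2.imwrite("pics/top7c.png",b)
E
```

```text
eef_pos: [0.5792, 0.0146, 0.0099]
force: [-6.8, 2.1, 6.2]
eef_pos: [0.5792, 0.0145, 0.0098]
force: [-10.3, 3.4, 8.7]
t: 24.32
eef_pos: [0.4544, 0.0184, 0.1608]
ee_rot: [-3.14, 0.001, -1.601]
force: [0.8, -0.7, 0.2]
width: 0.0005
gripper_force: 0.0
top drv 0.5 [0.6726 0.1128] span [0.033 0.211] px 306.6 119.3
side drv 0.81 [0.4397 0.1092] span [0.063 0.064] px 339.5 230.5
side drv 0.59 [0.442  0.1914] span [0.063 0.062] px 309.6 246.4
side drv 0.56 [0.6033 0.0199] span [0.073 0.066] px 317.1 187.9
```

View pics/side7c.png

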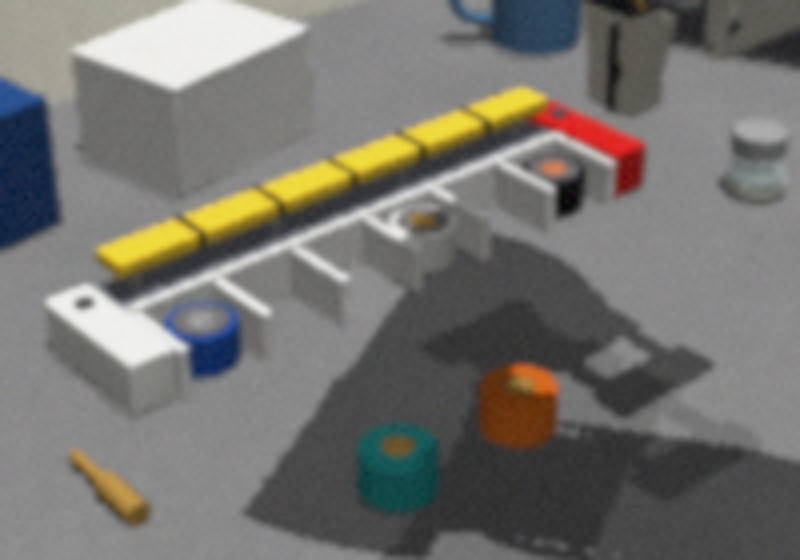

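View pics/top7c.png

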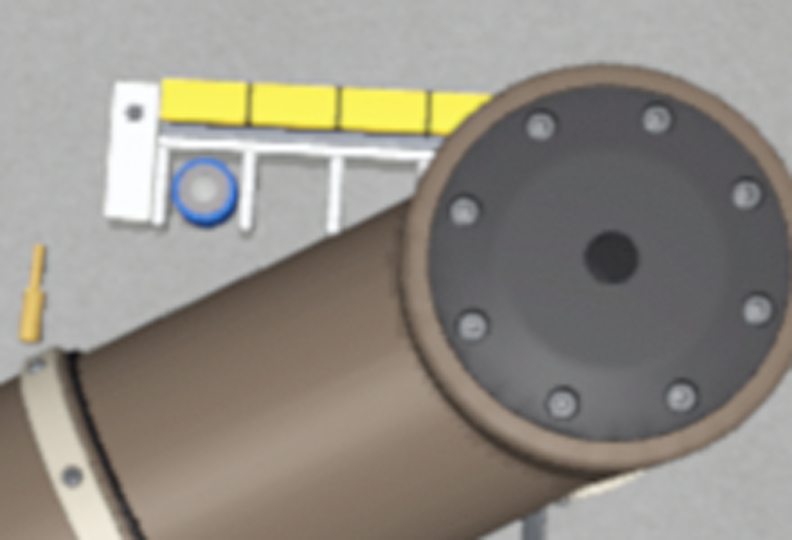

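Run:
```python
from h import *
c=arm.get_calibration("side"); img=cv2.imread("pics/side7.png")
S=8;u0,v0=290,165
big=cv2.resize(img[v0:v0+50,u0:u0+60],None,fx=S*1.5,fy=S*1.5,interpolation=cv2.INTER_CUBIC)
t=np.linspace(0,2*np.pi,60)
for dx,col in((0,(0,0,255)),(-.007,(0,255,0))):
    cx,cy=np.array([.606,.0422])+(.009+dx)*np.array([.9995,-.031])-.028*np.array([.031,.9995])
    W=np.c_[cx+.021*np.cos(t),cy+.021*np.sin(t),0*t+.026]
    q=(W@c["R"].T+c["t"])@c["mtx"].T; q=q[:,:2]/q[:,2:]
    cv2.polylines(big,[((q-[u0,v0]+.5)*S*1.5).astype(int)],True,col,1)
cv2.imwrite("pics/chk.png",big)
```

```text
(no output)
```

View pics/chk.png

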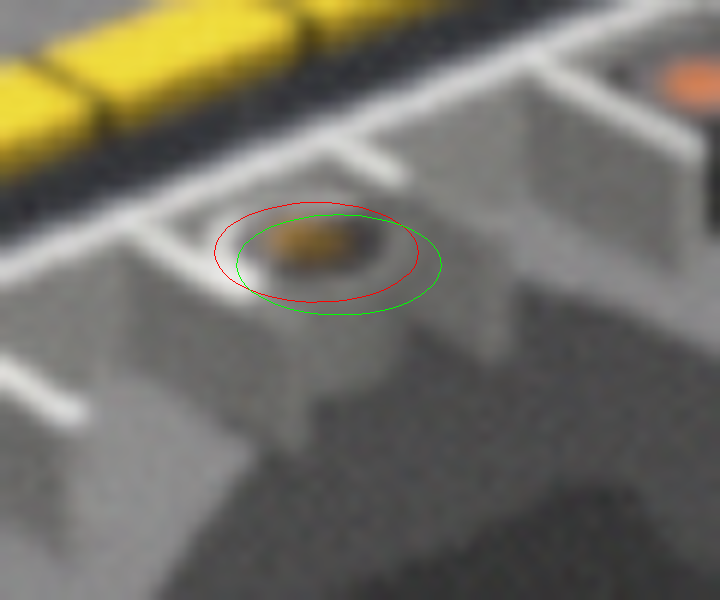

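The overlay shows the white rim lying on the red circle, which is the fully-home position with the dome near (315,240). The driver is in the third gap from the red end and against the back wall. The other things stand where they were and the arm is clear.

Run:
```python
from station import arm
print(arm.job_done())
```

```text
the job is handed in; nothing more can be done
None
```

I pressed the rail about 6 mm at the first gap from the red end, ran the fingertip along it to the third, then pushed the white driver home against the back wall of that gap, and handed the job in at about 25 s.

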